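Spin-drain the dish tray, stop it at its dock and lock it

ROBOT

A 6-joint arm with a two-finger parallel gripper is mounted at the origin on the work surface. World frame = base frame: x ahead of the robot, y to its left, z up, the work surface at z = 0. Lengths are in m, angles in rad, forces in N, time in s.
With the tool pointing down it reaches from about 0.225 to 0.875 m from the base axis. Payload 3.4 kg.
Tool frame: the origin (TCP) lies midway between the tips of the shut fingers; the grasp point (between the pads) lies 19 mm behind it (pinch_z is the distance from the TCP to the grasp point, in m); z points along the fingers, y is the line along which they close (so a half turn about z gives the same grasp; the last joint's range is limited). The gripper opens to 85 mm and grips with 20 to 120 N. Pads are 22 mm wide; open, the fingers measure 114 mm over their backs; the gripper's body (76 mm by 85 mm) begins 54 mm behind the grasp point. The pads swing forward as they close: fully open they stand 13 mm farther back than shut.
Start: joints at [-1.452, 0.276, 1.505, -0, 1.361, -0.121], TCP at [0.137, -0.559, 0.231] pointing down, gripper open.
Joint ranges: [-2.89, 2.89], [-0.75, 2.08], [0.22, 2.7], [-1.18, 4.32], [0.11, 2.71], [-2.7, 2.7]. Speed limits (rad/s): [2.57, 2.57, 3.14, 3.14, 3.14, 3.14].

INTERFACE

Orientations are given as a unit quaternion [w, x, y, z].
In Python, from rig import get_state, get_image, sign_off, pinch_z gives the robot as it stands.
- The arm moves only by the tool send_rows, never from a script. Its argument "steps" is one flat list of numbers, 5 for each row, row after row: the gripper's target within -1 to 1 (fully open at 1, half-way at 0, shut at -1), then the shift along the tool's x, y, z in cm, then the turn about the tool's z in degrees. In form: [gripper, x, y, z, roll, gripper, x, y, z, roll, ...]. A call has 1 to 12 rows; each row shifts and turns the commanded pose from where the row before left it, along the tool's axes as they then stand; what a row does not reach is not made up. A row lasts 1/10 s, in which the tool goes at most 50 mm and 8.59 degrees, less where a joint would pass 70% of its speed; a pose out of reach is approached as far as the arm can. A call is refused whole if a number of a shift passes 5 or a number of a turn 8.59, either way. A call with a gripper value outside its range is refused whole. The fingers move at their own pace and stop on an object; "newtons" is the grip in N (left out, the last holds). Time passes only in rows, so rows that do not move let the fingers close. It gives the time, the measured TCP pose, the force, the opening and the grip force at its end, in the units of the state.
- get_state(): the state, without advancing time (a new reading comes with each control period).
- get_image(name): name is "side" or "top" or "wrist"; returns a dict with "color" (400x640x3 uint8, red, green, blue), "mtx" (3x3 intrinsics, pixels), "k1" (the pictures are not rectified: a ray, as slopes to the right and down, at radius r is drawn at 1 + k1 r^2 times it, then the intrinsics apply), "T" (4x4, takes a point from camera to world coordinates); the wrist camera has in their place "mount" (4x4, takes a point from camera to tool coordinates, whose origin is the TCP and whose axes are the flange's). Camera axes: x right, y down, z forward; pixel columns grow to the right and rows downward; lengths in m; the calibration is good to about 2 mm. A picture is of the moment at which its call begins: read the wrist's pose just before it. There is no depth.
- sign_off(): hands the job in; it is judged then, once.
The state is a dict: "clock": time; "qpos": joint angles; "qd": joint speeds; "effort": joint torques, N m; "position": TCP position; "ee_rot": TCP orientation; "contact_force": force on the tool from outside, world axes, zero at the start; "moment": the same for the moment, N m; "width": finger opening in m; "gripper_force": force on a finger pad.
Only numpy, scipy, OpenCV 4.12 (cv2) and the standard library are available. Lean on these libraries where they do the work, as an engineer would, in place of code of your own. Each camera call takes 0.05 s, during which the arm holds its last target. There are 200 camera calls.

TASK

Give the round draining tray a spin anticlockwise (seen from above) by one of its pegs and let go, so that it runs freely at a turn every four seconds or quicker and throws off the rinse water. Then slow it by touch, never swinging it backwards, so that it comes to rest, untouched, with the gap in its rim facing squarely along the dock. Only then fetch the locking bar from the worktop and snap it down fully into both spring clips of the dock, its end lying through the gap, and let go; leave the other kitchen things where they are.

Things in the scene. Friction and masses are not known exactly. Their poses are not given: they have to be found in the camera images.
- tray (a joint): turning angle of the tray, rad, on a free vertical bearing; at rest at the start. 0 or any whole number of turns (it counts on past 2 pi): the rim gap faces the dock. Grows anticlockwise seen from above. Heavy stainless tray, inertia 0.014 to 0.022 kg m2; coasts 20 s or more from a brisk spin; pressing the rim with 5 N stops it within about 0.1 rad.
- tray_axis (a point): fixed point on the tray's axis, level with the rim's top, 64 mm above the worktop. Tray floor disc: top 38 mm above the worktop. Raised rim 107 to 117 mm from the axis, flat top at 64 mm, handy to press a fingertip on as a brake; one gap in it. Two upright black spin pegs, 14 mm thick, tops 95 mm above the worktop, stand 65 mm from the axis at +90 and -90 degrees from the gap.
- tray_gap (a point): middle of the 44 mm wide gap in the tray's rim, 112 mm from the axis, level with the rim's top; turns with the tray, its x axis pointing outward through the gap.
- dock_gap (a point): fixed point 112 mm from the axis on the line to the dock, level with the rim's top: where tray_gap is when the gap faces the dock exactly.
- dock (a point): dock beside the tray: where the middle of the bar's rod axis lies when home, 190 mm from the tray's axis, 52 mm above the worktop; x along the lying bar, away from the tray. White spring clips 45 mm either side along x: two jaws each, 12 mm long, open upwards, tops at 64 mm, 10 mm mouth, stop below. The rod goes in from straight above, meets the jaws 15 mm before home, takes 8 to 15 N in all.
- stand: the fixed stand that carries tray and clips: origin on the worktop below the tray's axis, x axis level towards the dock, z up. Between the clips nothing stands above 24 mm.
- bar_mid (a point): locking bar, its centre half-way up. Aluminium rod 14 mm thick, 200 mm long along x, same both ways round, rod axis 20 mm below this point. In the middle a black upright grip fin 44 mm long, 10 mm thick along y, rising 29 mm above this point, and a foot 44 x 30 x 6 mm, underside 29 mm below. 0.12 to 0.2 kg. Grasp the fin across its thickness here or a little higher. Home: 20 mm above dock.
- bar: the locking bar as a whole: origin at the middle of its underside, x along the rod; it stands on its foot on the worktop at the start.
- mug_mid (a point): bystander: white mug, 80 mm wide, 90 mm high, point at half height
- bowl_mid (a point): bystander: blue-glazed bowl, 140 mm wide, 60 mm high, point at half height
- jar_mid (a point): bystander: amber glass jar, 76 mm wide, 110 mm high, point at half height
- spatula_mid (a point): bystander: spatula lying on the worktop, handle to its -x
- saucer_mid (a point): bystander: small white plate, 100 mm wide, 15 mm high
- tin_mid (a point): bystander: tin, 70 mm wide, 90 mm high, point at half height
There are look-alikes about, which are no part of the job. There is more than one size of the bar; the job needs the middle-sized.

How it is judged:
By the outcome, as a careful person would: the job done as asked, in the order asked, and still so for the second after the job is handed in, with the robot touching nothing.
It also fails if it takes over 64 s, if anything falls off the work surface, if the arm or the gripper's body presses on something with over 40 N, if the wrist force passes 120 N, or if a joint passes its speed limit or range.

## Working session

There is one attempt and no reset: what is moved stays moved. The work goes in short steps, Python scripts to look and compute and a tool call to move; the robot and the scene stay as the last step left them, time stands still between calls to the robot, and variables do not carry over. Pictures are saved under pics/ and viewed, at most 10 in all, crops included, and the job is handed in when it is done.

Besides the shell and the picture viewer there is one more tool, called after "Emit:" as name(argument=value, ...), one argument or row to a line, values as JSON. send_rows: Moves the arm, as the interface text tells. Its arguments: {"type":"object","properties":{"steps":{"type":"array"},"newtons":{"type":"number"}},"required":["steps"]}

```bash
ls; mkdir -p pics
python3 - <<'E'
from rig import *
import cv2
print(get_state(), pinch_z)
for n in("top","side"):
    d=get_image(n); cv2.imwrite(f"pics/{n}0.png",d["color"][:,:,::-1]); print(n,d["mtx"],d["k1"],d["T"])
d=get_image("wrist");print(d["mtx"],d["k1"],d["mount"])
E
```

```text
pics
{'clock': 0.0, 'qpos': array([-1.45200893e+00,  2.76594600e-01,  1.50616040e+00,  2.50872167e-05,
        1.36069581e+00, -1.20999236e-01]), 'qd': array([-0.00095451, -0.00195557,  0.00103219,  0.00052718,  0.00072598,
        0.00087465]), 'effort': array([ 6.31747698e-04, -4.16778302e+01, -2.45802462e+01, -1.04070086e-04,
        1.11877199e-02,  8.72645476e-07]), 'position': array([ 0.13649931, -0.55800736,  0.23042908]), 'ee_rot': array([-9.29065078e-04,  9.92821287e-01,  1.19603631e-01,  1.32928161e-05]), 'contact_force': array([-0.39934482,  0.13039337, -0.37056315]), 'moment': array([-0.02379353, -0.00278865,  0.06701234]), 'gripper_force': 0.0, 'width': 0.08510522460128572} 0.0187
top [[501.90542981   0.         319.47356664]
 [  0.         501.90542981 201.07116005]
 [  0.           0.           1.        ]] -0.15698313408936446 [[ 5.77594822e-03 -9.98146030e-01  6.05899405e-02  4.01539853e-01]
 [-9.99982562e-01 -5.83988895e-03 -8.78272422e-04 -1.42685861e-02]
 [ 1.23048266e-03 -6.05838111e-02 -9.98162355e-01  1.86766747e+00]
 [ 0.00000000e+00  0.00000000e+00  0.00000000e+00  1.00000000e+00]]
side [[436.47151145   0.         321.61195022]
 [  0.         436.47151145 198.6714204 ]
 [  0.           0.           1.        ]] -0.006172360952802531 [[-0.93722801 -0.26097436  0.23129211  0.16714749]
 [-0.34838211  0.67166438 -0.65383245  0.9702626 ]
 [ 0.01528283 -0.69336812 -0.72042147  1.12848795]
 [ 0.          0.          0.          1.        ]]
[[355.06942562   0.         315.78870418]
 [  0.         355.06942562 204.26032452]
 [  0.           0.           1.        ]] 0.017533149314329508 [[-2.01093391e-05 -9.56850322e-01 -2.90581247e-01  7.59550663e-02]
 [ 9.99999964e-01  5.89269017e-05 -2.63243289e-04 -7.73070681e-04]
 [ 2.69007478e-04 -2.90581242e-01  9.56850286e-01 -1.42316578e-01]
 [ 0.00000000e+00  0.00000000e+00  0.00000000e+00  1.00000000e+00]]
```

View pics/top0.png

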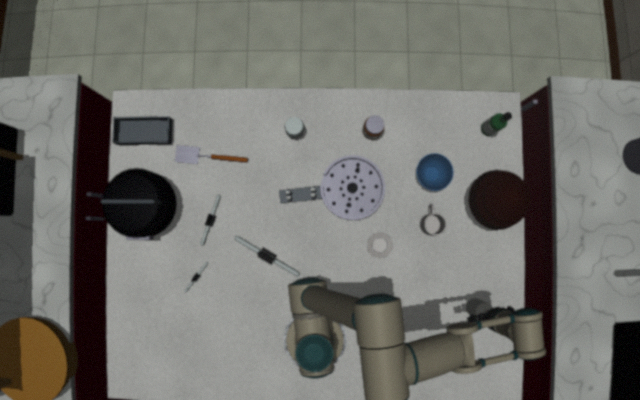

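View pics/side0.png

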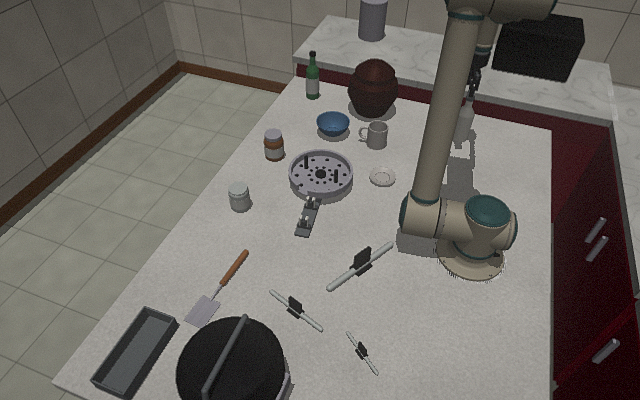

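Bar candidates in the top view are (211,219), about 50 px or 0.2 m long; (267,256), about 73 px and too long; and (196,277), about 31 px and too short. I choose (211,219). The tray is at (352,188) and the dock at (300,194). Next I'll check close crops.

```bash
cat > h.py <<'E'
from rig import *
import cv2, numpy as np
def cast(d,uv,z,T=None):
    T=d["T"] if T is None else T
    p=cv2.undistortPoints(np.float64(uv).reshape(-1,1,2),d["mtx"],np.array([d["k1"],0,0,0.]))[:,0]
    r=np.c_[p,np.ones(len(p))]@T[:3,:3].T
    o=T[:3,3]; return o+r*((z-o[2])/r[:,2])[:,None]
def proj(d,P,T=None):
    T=d["T"] if T is None else T
    Ti=np.linalg.inv(T)
    return cv2.projectPoints(np.float64(P).reshape(-1,1,3),cv2.Rodrigues(Ti[:3,:3])[0],Ti[:3,3],d["mtx"],np.array([d["k1"],0,0,0.]))[0][:,0]
E
python3 - <<'E'
from h import *
d=get_image("top");c=d["color"][:,:,::-1]
a=cv2.resize(c[145:235,270:400],None,fx=6,fy=6,interpolation=cv2.INTER_CUBIC)[:,:780]
cv2.imwrite("pics/tray1.png",a)
b=cv2.resize(c[180:300,180:310],None,fx=5,fy=5,interpolation=cv2.INTER_CUBIC)[:,:]
cv2.imwrite("pics/bars1.png",b)
print(cast(d,[(352,188)],.064),cast(d,[(211,219)],.03))
for e in [((218,196),(204,244)),((236,237),(299,274)),((208,263),(186,291))]:
    q=cast(d,e,.01);print(np.linalg.norm(q[0]-q[1]))
# bar by dark fin
h=cv2.cvtColor(c,cv2.COLOR_BGR2GRAY)
n,l,s,ce=cv2.connectedComponentsWithStats((h[180:300,180:310]<60).astype(np.uint8))
print(s,ce+[180,180])
E
```

```text
[[ 0.55897201 -0.13296917  0.064     ]] [[0.44451837 0.38370559 0.03      ]]
0.18626142746333563
0.2707923083955339
0.13420425894734783
[[    0     0   130   120 15188]
 [  110    13     2     2     4]
 [  110    18     2     3     4]
 [   26    35     9    11    72]
 [   78    69    18    14   145]
 [   13    94     6     7    28]
 [  111    98    19     7    81]
 [  121   107     9    13    78]] [[243.89695812 238.8902423 ]
 [290.5        193.5       ]
 [290.75       199.25      ]
 [210.125      219.94444444]
 [266.50344828 255.52413793]
 [195.5        277.10714286]
 [301.96296296 281.38271605]
 [305.93589744 293.92307692]]
```

View pics/tray1.png

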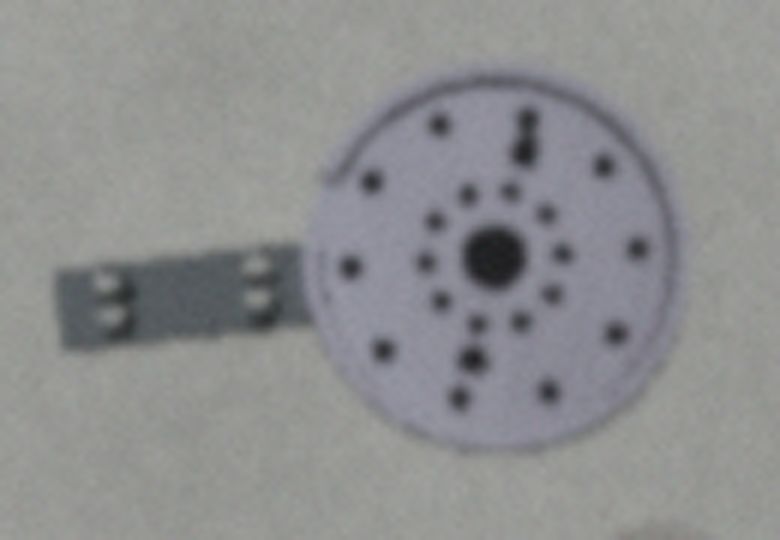

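View pics/bars1.png

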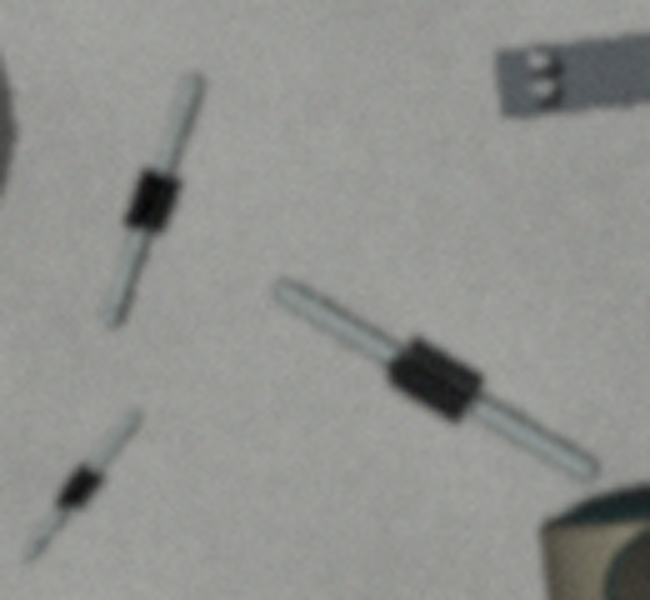

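The close crops confirm the middle bar, with its fin at about (210,220). The tray's pegs are at about (357.5,170) and (349,205). The gap is on the left, a little up, roughly 19° clockwise of the dock line. I'll go up to a viewing pose.

Emit:
send_rows(
  steps=[-1, 0, 0, -4, 6.87, -1, 0, 0, -4, 6.87, -1, 3.2, -3.7, -0.3, 0, -1, 3.2, -3.7, -0.3, 0, -1, 3.2, -3.7, -0.3, 0, -1, 3.2, -3.7, -0.3, 0, -1, 3.2, -3.7, -0.3, 0, -1, 3.2, -3.7, -0.3, 0, -1, 3.2, -3.7, -0.3, 0, -1, 3.2, -3.7, -0.3, 0, -1, 3.2, -3.7, -0.3, 0, -1, 3.2, -3.7, -0.3, 0],
)

```text
clock: 1.4
position: [0.4574, -0.1868, 0.3415]
ee_rot: [0.0, 1.0, -0.0, 0.0]
contact_force: [1.2, -0.3, -0.7]
width: 0.0001
gripper_force: 0.0
```

Emit:
send_rows(
  steps=[-1, 3.2, -3.7, -0.3, 0, -1, 3.2, -3.7, -0.3, 0, -1, 3.2, -3.7, -0.3, 0, -1, 3.2, -3.7, -0.3, 0, -1, 0, 0, 0, 0, -1, 0, 0, 0, 0],
)

```text
clock: 2.0
position: [0.5848, -0.0396, 0.3525]
ee_rot: [0.0, 1.0, 0.001, -0.001]
contact_force: [-0.3, -0.7, -0.3]
width: 0.0004
gripper_force: 0.0
```

```bash
cat >> h.py <<'E'
from scipy.spatial.transform import Rotation as R
def wT(s,d):
    M=np.eye(4); M[:3,3]=s["position"]; q=s["ee_rot"]; M[:3,:3]=R.from_quat([q[1],q[2],q[3],q[0]]).as_matrix()
    return M@d["mount"]
E
python3 - <<'E'
from h import *
import pickle
s=get_state();d=get_image("wrist");cv2.imwrite("pics/w1.png",d["color"][:,:,::-1])
print(s["clock"],s["position"],s["ee_rot"],s["qpos"],s["width"])
pickle.dump((s,d),open("w1.pkl","wb"))
E
```

```text
2.0 [ 0.58481289 -0.03964152  0.35245133] [ 1.73738444e-04  9.99998892e-01  1.18632838e-03 -8.82156399e-04] [-1.85939205e-01  2.54070114e-01  1.24327413e+00 -6.71529265e-04
  1.64591726e+00  1.38243462e+00] 0.00039154528042781723
```

View pics/w1.png

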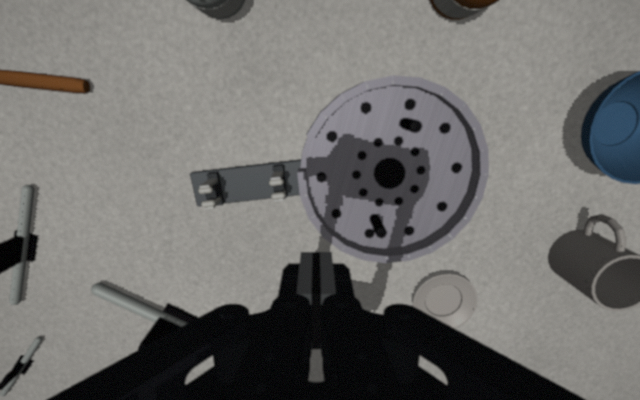

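The wrist view shows the hub at (389,173), pegs at (410,125) and (377,225), clips at (208,188) and (279,180), and the gap near (305,165). I'll measure these.

Run:
```python
from h import *
import pickle
s,d=pickle.load(open("w1.pkl","rb"));T=wT(s,d)
c=d["color"];g=cv2.cvtColor(c,cv2.COLOR_RGB2GRAY)
def blob(x0,y0,x1,y1,th,inv=True):
    m=(g[y0:y1,x0:x1]<th if inv else g[y0:y1,x0:x1]>th).astype(np.uint8)
    n,l,st,ce=cv2.connectedComponentsWithStats(m);i=1+np.argmax(st[1:,4])
    return ce[i]+[x0,y0],st[i]
for z in(.038,):
    u,st=blob(365,150,415,198,35);print("hub",u,st,cast(d,[u],z,T))
# rim via lavender mask
lab=cv2.cvtColor(c,cv2.COLOR_RGB2LAB).astype(int)
m=(lab[...,2]<126).astype(np.uint8); m[:,500:]=0;m[270:]=0;m[:60]=0
m=cv2.morphologyEx(m,cv2.MORPH_OPEN,np.ones((5,5)))
k=max(cv2.findContours(m,0,2)[0],key=cv2.contourArea)
P=cast(d,cv2.convexHull(k)[:,0],.064,T)[:,:2]
print(cv2.minEnclosingCircle(np.float32(P)),cv2.fitEllipse(np.float32(P)))
j=g[155:215,185:300]; 
n,l,st,ce=cv2.connectedComponentsWithStats((j>150).astype(np.uint8))
for a,b in zip(st[1:],ce[1:]):
    if a[4]>12: print("jaw",a,b+[185,155],cast(d,[b+[185,155]],.064,T))
for b in((395,110,425,140),(365,208,392,240)):
    u,st=blob(*b,50);print("peg",u,st)
cv2.imwrite("pics/w1c.png",cv2.resize(c[70:265,185:495][:,:,::-1],None,fx=2.5,fy=2.5,interpolation=cv2.INTER_CUBIC))
```

```text
hub [389.11506849 172.7630137 ] [  9   8  31  31 730] [[ 0.5645044  -0.13437648  0.038     ]]
((0.6348497867584229, -0.0872548371553421), 0.07590880244970322) ((0.6316126585006714, -0.09458280354738235), (0.07974382489919662, 0.14975009858608246), 26.962106704711914)
jaw [17  0  8  5 30] [205.63333333 156.63333333] [[0.58938074 0.09554921 0.064     ]]
jaw [27  0  5  4 14] [214.07142857 156.28571429] [[0.58984365 0.08528284 0.064     ]]
jaw [ 40   0  54  11 255] [248.32941176 157.81176471] [[0.58812251 0.04379209 0.064     ]]
jaw [97  0 18  4 56] [289.89285714 156.25      ] [[ 0.59018337 -0.00686898  0.064     ]]
jaw [30  4  9  8 37] [217.86486486 163.37837838] [[0.58115067 0.08137318 0.064     ]]
jaw [ 1  7  6  8 26] [188.30769231 164.57692308] [[0.57953822 0.11754622 0.064     ]]
jaw [11  6 13  8 62] [201.87096774 165.20967742] [[0.57881599 0.10108522 0.064     ]]
jaw [86 26 10  3 25] [275.08 181.96] [[0.55802818 0.01217056 0.064     ]]
jaw [15 34  9  3 24] [204.125      190.04166667] [[0.54740503 0.10116829 0.064     ]]
jaw [88 40 10  3 26] [277.19230769 195.96153846] [[0.53994973 0.01007885 0.064     ]]
jaw [90 44 15 16 54] [283.59259259 205.5       ] [[0.52739726 0.00232758 0.064     ]]
jaw [110  46   4   7  15] [296.6        203.73333333] [[ 0.52978055 -0.01421346  0.064     ]]
jaw [18 48  9  3 23] [206.7826087  203.91304348] [[0.5292723  0.09944153 0.064     ]]
jaw [54 51  7  5 20] [242.3  207.65] [[0.52441318 0.05485505 0.064     ]]
jaw [17 52 11  4 23] [206.69565217 208.2173913 ] [[0.52355409 0.10005015 0.064     ]]
peg [410.31155779 124.57286432] [  5   9  21  13 199]
peg [375.93984962 226.82706767] [  0   7  21  22 266]
```

View pics/w1c.png

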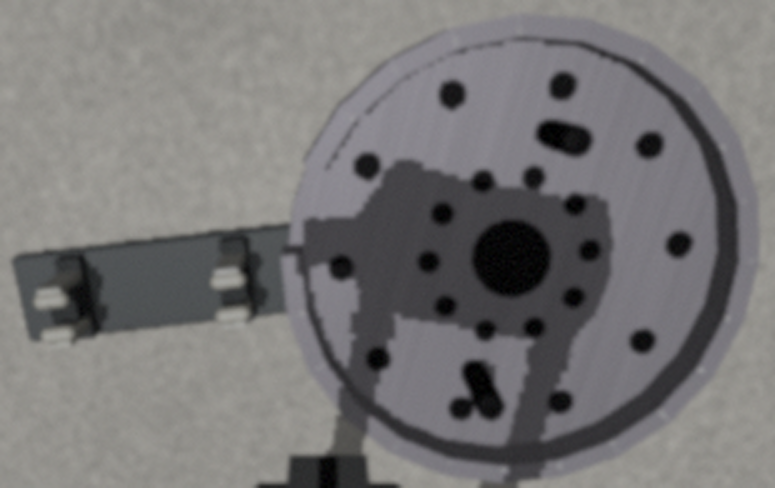

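Run:
```python
from h import *
import pickle
s,d=pickle.load(open("w1.pkl","rb"));T=wT(s,d)
A=np.array([.565,-.134])
for n,u in(("peg1",(405,123.2)),("peg2",(375.8,218.8))):
    v=cast(d,[u],.04,T)[0,:2]-A;print(n,np.hypot(*v),np.degrees(np.arctan2(v[1],v[0])))
for u in((185+325/2.5,70+165/2.5),(185+290/2.5,70+250/2.5)):
    v=cast(d,[u],.064,T)[0,:2]-A;print("gap edge",np.hypot(*v),np.degrees(np.arctan2(v[1],v[0])))
t=get_image("top");g=cv2.cvtColor(t["color"],cv2.COLOR_RGB2GRAY)
m=(g[178:198,342:362]<70).astype(np.uint8);M=cv2.moments(m,True);u=(342+M["m10"]/M["m00"],178+M["m01"]/M["m00"])
print(u,M["m00"],cast(t,[u],.038))
S=s["position"]
st=np.radians(143);inc=np.array([4,8,12,15,18,18,18,18,18,18])/65.
a=st+np.r_[0,np.cumsum(inc)]
P=A+.065*np.c_[np.cos(a),np.sin(a)]
print("start",P[0],"shift cm",(P[0]-S[:2])*[100,-100],np.degrees(a[-1]))
print(np.round(np.diff(P,axis=0)*[100,-100],2).tolist(),P[-1])
```

```text
peg1 0.06489287411766567 -14.044364574937475
peg2 0.06514610267913404 167.52424244065526
gap edge 0.10858865084018963 62.830005705413676
gap edge 0.11407654413233419 85.86712593287095
(354.0205761316872, 188.37037037037038) 243.0 [[ 0.55992812 -0.14209031  0.038     ]]
start [ 0.51308869 -0.09488202] shift cm [-7.17241974  5.52404995] 272.5766090526631
[[-0.23, 0.33], [-0.4, 0.69], [-0.43, 1.12], [-0.24, 1.48], [0.17, 1.79], [0.65, 1.67], [1.08, 1.43], [1.43, 1.08], [1.67, 0.65], [1.79, 0.17]] [ 0.56792209 -0.19893429]
```

Emit:
send_rows(
  steps=[-1, -2.4, 1.84, 3.5, 0, -1, -2.4, 1.84, 3.5, 0, -1, -2.4, 1.84, 3.5, 0, -1, 0, 0, 4.5, 0, -1, 0, 0, 4.5, 0, -1, 0, 0, 4.5, 0, -1, 0, 0, 4.5, 0, -1, 0, 0, 0.7, 0],
)

```text
clock: 2.9
position: [0.5075, -0.0958, 0.0574]
ee_rot: [-0.001, 1.0, -0.001, -0.005]
contact_force: [-0.9, -0.6, -0.3]
width: -0.0
gripper_force: 0.0
```

Emit:
send_rows(
  steps=[-1, -0.23, 0.33, 0, 0, -1, -0.4, 0.69, 0, 0, -1, -0.43, 1.12, 0, 0, -1, -0.24, 1.48, 0, 0, -1, 0.17, 1.79, 0, 0, -1, 0.65, 1.67, 0, 0, -1, 1.08, 1.43, 0, 0, -1, 1.43, 1.08, 0, 0, -1, 1.67, 0.65, 0, 0, -1, 1.79, 0.17, 0, 0, -1, 0.8, -0.1, -4, 0, -1, 0, 0, -5, 0],
)

```text
clock: 4.1
position: [0.5754, -0.2003, 0.1504]
ee_rot: [-0.0, 1.0, -0.0, -0.002]
contact_force: [0.3, -1.3, -0.0]
width: 0.0004
gripper_force: 0.0
```

```bash
cat >> h.py <<'E'
A=np.array([.565,-.134])
def peg(n=1):
    """tray angles from side+top views: dark pegs above the floor"""
E
python3 - <<'E'
from h import *
s=get_state();print(s["clock"],s["position"],s["contact_force"])
r=[]
for n in("top","side","top","side"):
    t=get_state()["clock"];d=get_image(n);r.append(d["color"]);print(t)
a=cv2.resize(r[0][145:235,290:410],None,fx=3.3,fy=3.3,interpolation=2)
b=cv2.resize(r[1][135:215,270:370],None,fx=3.3,fy=3.3,interpolation=2)
c=cv2.resize(r[2][145:235,290:410],None,fx=3.3,fy=3.3,interpolation=2)
e=cv2.resize(r[3][135:215,270:370],None,fx=3.3,fy=3.3,interpolation=2)
H=264;W=330
cv2.imwrite("pics/m1.png",np.vstack([np.hstack([x[:H,:W] for x in q]) for q in((a,b),(c,e))])[:,:,::-1])
E
```

```text
4.1 [ 0.57544775 -0.20025013  0.15036461] [ 0.2870904  -1.26354781 -0.02879343]
4.1
4.15
4.2
4.25
```

View pics/m1.png

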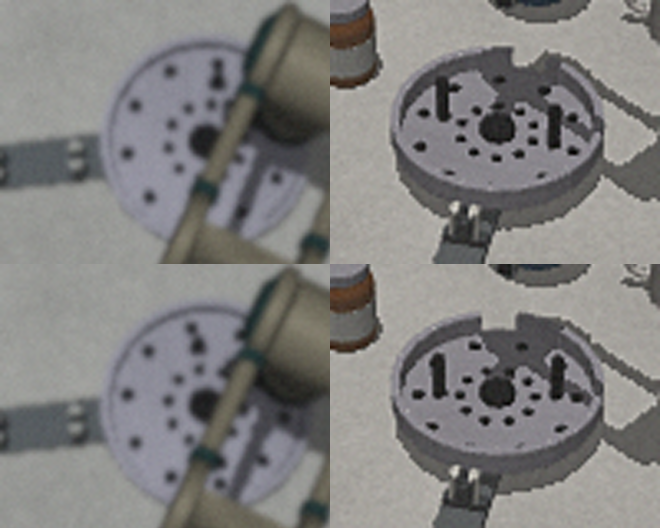

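The side view shows it well. The gap is at the back of the tray and moving left, which is anticlockwise. I'll track the pegs by colour in this view.

```bash
cat >> h.py <<'E'
def meas():
    t=get_state()["clock"]; d=get_image("side"); g=cv2.cvtColor(d["color"],cv2.COLOR_RGB2GRAY)
    x0,y0=285,145; n,l,st,ce=cv2.connectedComponentsWithStats((g[y0:210,x0:360]<48).astype(np.uint8))
    o=[]
    for a,c in zip(st[1:],ce[1:]):
        v=cast(d,[c+[x0,y0]],.066)[0,:2]-A; r=np.hypot(*v)
        if a[3]>=9 and 3<=a[2]<=9 and .05<r<.08: o.append((np.degrees(np.arctan2(v[1],v[0]))%180,round(r,4)))
    # gap: rim-top brightness round the circle
    th=np.radians(np.arange(0,360,4)); q=proj(d,np.c_[A[0]+.112*np.cos(th),A[1]+.112*np.sin(th),0*th+.064])
    lab=cv2.cvtColor(d["color"],cv2.COLOR_RGB2LAB)
    return t,[(round(float(a),1),float(r)) for a,r in o],g,q,d
E
python3 - <<'E'
from h import *
for i in range(3):
    t,o,g,q,d=meas();print(t,o)
E
```

```text
4.3 [(29.7, 0.0648), (28.1, 0.0656)]
4.35 [(41.7, 0.0648), (40.3, 0.066)]
4.4 [(47.8, 0.0645), (50.8, 0.0664)]
```

Emit:
send_rows(
  steps=[-1, 0.25, 4.5, 1.5, 0, -1, 0, 0, 3, 0, -1, 0, 0, 3, 0, -1, 0, 0, 0, 0, -1, 0, 0, 0, 0, -1, 0, 0, 0, 0, -1, 0, 0, 0, 0, -1, 0, 0, 0, 0, -1, 0, 0, 0, 0, -1, 0, 0, 0, 0],
)

```text
clock: 5.45
position: [0.5781, -0.2439, 0.0769]
ee_rot: [0.0, 1.0, 0.0, 0.0]
contact_force: [0.3, 0.7, -0.1]
width: 0.0002
gripper_force: 0.0
```

Run:
```python
from h import *
for i in range(4):
    t,o,g,q,d=meas();print(t,o)
s=get_state();print(s["clock"],s["position"],s["contact_force"])
```

```text
5.45 [(65.0, 0.0652), (64.6, 0.0636)]
5.5 [(72.0, 0.0653), (75.2, 0.0652)]
5.55 [(82.4, 0.0653), (83.3, 0.0654)]
5.6 [(91.5, 0.0631)]
5.65 [ 0.57795301 -0.24387328  0.07637995] [-0.00318216 -0.20241861 -0.2897893 ]
```

Emit:
send_rows(
  steps=[-1, 0, 0, 0, 0, -1, 0, 0, 0.4, 0, -1, 0, 0, 0.3, 0, -1, 0, 0, 0, 0, -1, 0, 0, 0, 0, -1, 0, 0, 0, 0, -1, 0, 0, 0.3, 0],
)

```text
clock: 6.35
position: [0.5784, -0.2441, 0.0667]
ee_rot: [0.0, 1.0, -0.0, 0.001]
contact_force: [-0.2, -0.0, 0.4]
width: -0.0001
gripper_force: 0.0
```

Emit:
send_rows(
  steps=[-1, 0, 0, 0.15, 0],
)

```text
clock: 6.45
position: [0.5779, -0.2439, 0.0646]
ee_rot: [0.0, 1.0, -0.0, -0.0]
contact_force: [0.6, 0.2, 0.1]
width: 0.0001
gripper_force: 0.0
```

Emit:
send_rows(
  steps=[-1, 0, 0, 0.06, 0],
)

```text
clock: 6.55
position: [0.5784, -0.2439, 0.0641]
ee_rot: [0.0, 1.0, -0.0, 0.0]
contact_force: [2.6, 0.2, 1.4]
width: 0.0001
gripper_force: 0.9
```

Run:
```python
from h import *
for i in range(2):
    t,o,g,q,d=meas();print(t,o)
s=get_state();print(s["clock"],s["position"],s["contact_force"])
```

```text
6.55 [(80.6, 0.064), (82.8, 0.0654)]
6.6 []
6.65 [ 0.5779966  -0.24393047  0.06413012] [0.45199521 0.09562812 0.08853565]
```

Emit:
send_rows(
  steps=[-1, 0, 0, 0.06, 0],
)

```text
clock: 6.75
position: [0.5788, -0.2441, 0.0641]
ee_rot: [0.0, 1.0, -0.0, 0.001]
contact_force: [2.7, 0.4, 2.1]
width: 0.0003
gripper_force: 1.6
```

Run:
```python
from h import *
for i in range(2):
    t,o,g,q,d=meas();print(t,o)
s=get_state();print(s["clock"],s["position"],s["contact_force"])
```

```text
6.75 [(105.4, 0.0651)]
6.8 [(108.1, 0.0656)]
6.85 [ 0.57875677 -0.24414105  0.06407846] [ 1.90620099 -0.52062795  0.94443168]
```

Emit:
send_rows(
  steps=[-1, 0, 0, -0.2, 0],
)

```text
clock: 6.95
position: [0.5775, -0.2438, 0.0654]
ee_rot: [-0.0, 1.0, 0.0, -0.001]
contact_force: [0.1, -0.5, -0.9]
width: 0.0003
gripper_force: 0.0
```

Run:
```python
from h import *
for i in range(4):
    t,o,g,q,d=meas();print(t,o)
s=get_state();print(s["clock"],s["position"],s["contact_force"])
```

```text
6.95 [(109.1, 0.0661)]
7.0 [(109.0, 0.0666)]
7.05 [(109.1, 0.0669)]
7.1 [(109.1, 0.0661)]
7.15 [ 0.57751695 -0.24378894  0.06544196] [ 0.00705466  0.18440694 -0.03980041]
```

The tray stopped early, with the gap at about 19° and the dock at about 97°. I'll nudge it on anticlockwise by a peg at creeping speed.

Emit:
send_rows(
  steps=[-1, 0, 0, -4.6, 0, -1, -1.2, -2.3, 0, 0, -1, -1.2, -2.3, 0, 0, -1, 0, 0, 2.5, 0, -1, 0, 0, 2.5, 0, -1, 0, 0, 0, 0],
)

```text
clock: 7.75
position: [0.5511, -0.1964, 0.0587]
ee_rot: [-0.002, 1.0, 0.0, -0.003]
contact_force: [-1.4, 0.5, 0.4]
width: 0.0002
gripper_force: 0.0
```

Run:
```python
from h import *
t,o,g,q,d=meas();print(t,o)
s=get_state();p=s["position"];print(s["clock"],p,s["contact_force"])
v=p[:2]-A;r=np.hypot(*v);a0=np.arctan2(v[1],v[0]);print(r,np.degrees(a0))
for L,n in((1.8,24),(1.0,24)):
    for j in range(0,n,6):
        a=a0+L*.001/.065*np.array([j,j+6]);P=.065*np.c_[np.cos(a),np.sin(a)];D=(P[1]-P[0])/6
        print("rows of",L,"deg",np.degrees(a),"tool cm",np.round(D*[100,-100],3))
    a0=a[1]
```

```text
7.75 []
7.8 [ 0.5525034  -0.19718491  0.06027658] [-0.49408814 -0.59519926 -0.16959251]
0.0644088383519443 -101.18747820836286
rows of 1.8 deg [-101.18747821  -91.66756407] tool cm [0.179 0.02 ]
rows of 1.8 deg [-91.66756407 -82.14764994] tool cm [ 0.18 -0.01]
rows of 1.8 deg [-82.14764994 -72.6277358 ] tool cm [ 0.175 -0.039]
rows of 1.8 deg [-72.6277358  -63.10782167] tool cm [ 0.167 -0.068]
rows of 1.0 deg [-63.10782167 -57.81898048] tool cm [ 0.087 -0.049]
rows of 1.0 deg [-57.81898048 -52.5301393 ] tool cm [ 0.082 -0.057]
rows of 1.0 deg [-52.5301393  -47.24129811] tool cm [ 0.076 -0.064]
rows of 1.0 deg [-47.24129811 -41.95245693] tool cm [ 0.07  -0.071]
```

Emit:
send_rows(
  steps=[-1, 0.18, 0.02, 0, 0, -1, 0.18, 0.02, 0, 0, -1, 0.18, 0.02, 0, 0, -1, 0.18, 0.02, 0, 0, -1, 0.18, 0.02, 0, 0, -1, 0.18, 0.02, 0, 0, -1, 0.18, -0.01, 0, 0, -1, 0.18, -0.01, 0, 0, -1, 0.18, -0.01, 0, 0, -1, 0.18, -0.01, 0, 0, -1, 0.18, -0.01, 0, 0, -1, 0.18, -0.01, 0, 0],
)

```text
clock: 9.0
position: [0.5758, -0.1985, 0.0616]
ee_rot: [0.0, 1.0, -0.0, 0.0]
contact_force: [-0.0, 0.2, -0.0]
width: 0.0001
gripper_force: 0.0
```

Run:
```python
from h import *
t,o,g,q,d=meas();print(t,o)
s=get_state();p=s["position"];v=p[:2]-A;print(s["clock"],p,s["contact_force"],np.hypot(*v),np.degrees(np.arctan2(v[1],v[0])))
cv2.imwrite("pics/s2.png",cv2.resize(d["color"][120:220,260:380],None,fx=4,fy=4)[:,:,::-1])
```

```text
9.0 []
9.05 [ 0.57614699 -0.19856254  0.06163037] [ 0.5155025  -0.67746658 -0.6651777 ] 0.06551776017590015 -80.20421764313707
```

View pics/s2.png

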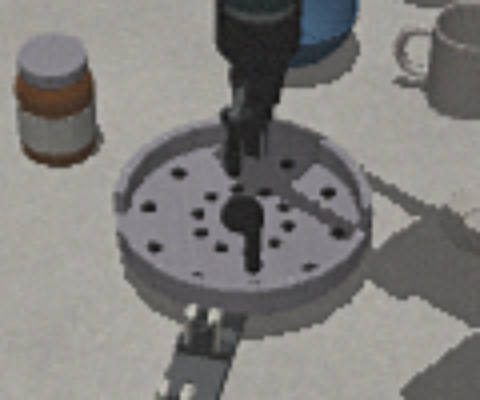

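Emit:
send_rows(
  steps=[-1, 0.175, -0.04, 0, 0, -1, 0.175, -0.04, 0, 0, -1, 0.175, -0.04, 0, 0, -1, 0.175, -0.04, 0, 0, -1, 0.175, -0.04, 0, 0, -1, 0.175, -0.04, 0, 0, -1, 0.167, -0.07, 0, 0, -1, 0.167, -0.07, 0, 0, -1, 0.167, -0.07, 0, 0, -1, 0.167, -0.07, 0, 0, -1, 0.167, -0.07, 0, 0, -1, 0.167, -0.07, 0, 0],
)

```text
clock: 10.25
position: [0.5962, -0.1918, 0.0616]
ee_rot: [0.0, 1.0, -0.0, -0.0]
contact_force: [-0.7, -0.9, -0.1]
width: 0.0001
gripper_force: 0.0
```

Run:
```python
from h import *
for i in range(3):
    t,o,g,q,d=meas();print(t,o)
s=get_state();p=s["position"];v=p[:2]-A;print(s["clock"],p,s["contact_force"],np.hypot(*v),np.degrees(np.arctan2(v[1],v[0])))
```

```text
10.25 [(140.2, 0.0652)]
10.3 [(141.2, 0.0651)]
10.35 [(142.1, 0.0642)]
10.4 [ 0.5961908  -0.19183736  0.06158482] [ 1.11110162 -0.31215632  0.83097625] 0.06571169357203589 -61.66269423984462
```

Run:
```python
from h import *
for i in range(8):
    t,o,g,q,d=meas();print(t,o)
```

```text
10.4 [(143.3, 0.063)]
10.45 [(144.3, 0.0653)]
10.5 [(144.4, 0.0652)]
10.55 [(145.7, 0.0649)]
10.6 [(147.0, 0.0634)]
10.65 [(148.3, 0.0625)]
10.7 [(148.4, 0.0642)]
10.75 [(148.8, 0.0657), (148.5, 0.0649)]
```

Emit:
send_rows(
  steps=[-1, 0, 0, -1.8, 0, -1, 2.1, 4.1, 0, 0, -1, 0, 0, 1.2, 0],
)

```text
clock: 11.1
position: [0.622, -0.2385, 0.0703]
ee_rot: [0.004, 1.0, -0.001, 0.005]
contact_force: [-0.7, -0.4, -0.4]
width: -0.0002
gripper_force: 0.0
```

Run:
```python
from h import *
for i in range(3):
    t,o,g,q,d=meas();print(t,o)
s=get_state();p=s["position"];v=p[:2]-A;print(s["clock"],p,s["contact_force"],np.hypot(*v),np.degrees(np.arctan2(v[1],v[0])))
```

```text
11.1 [(155.5, 0.0644), (154.2, 0.0628)]
11.15 [(156.6, 0.0647), (154.8, 0.0625)]
11.2 [(155.6, 0.0641), (155.6, 0.0622)]
11.25 [ 0.61590543 -0.2325313   0.06636996] [-0.16269827  0.45350388 -1.36963422] 0.11090437009559716 -62.67721417177363
```

Emit:
send_rows(
  steps=[-1, 0, 0, 0.1, 0, -1, 0, 0, 0, 0, -1, 0, 0, 0, 0, -1, 0, 0, 0, 0, -1, 0, 0, 0, 0, -1, 0, 0, 0, 0, -1, 0, 0, 0, 0, -1, 0, 0, 0, 0, -1, 0, 0, 0, 0, -1, 0, 0, 0, 0, -1, 0, 0, 0, 0, -1, 0, 0, 0, 0],
)

```text
clock: 12.45
position: [0.6171, -0.2329, 0.0666]
ee_rot: [0.0, 1.0, -0.0, 0.0]
contact_force: [0.2, -0.0, 1.0]
width: -0.0001
gripper_force: 0.0
```

Run:
```python
from h import *
for i in range(2):
    t,o,g,q,d=meas();print(t,o)
s=get_state();p=s["position"];print(s["clock"],p,s["contact_force"])
```

```text
12.45 [(170.5, 0.0651), (170.3, 0.065)]
12.5 [(171.3, 0.0646), (170.2, 0.0654)]
12.55 [ 0.61708298 -0.23289686  0.06657055] [ 0.20228572  0.05134652 -0.51198185]
```

Emit:
send_rows(
  steps=[-1, 0, 0, 0, 0, -1, 0, 0, 0, 0, -1, 0, 0, 0, 0, -1, 0, 0, 0, 0, -1, 0, 0, 0, 0, -1, 0, 0, 0, 0],
)

```text
clock: 13.15
position: [0.6171, -0.2329, 0.0666]
ee_rot: [0.0, 1.0, -0.0, 0.0]
contact_force: [-0.4, -0.3, 0.4]
width: -0.0005
gripper_force: 0.0
```

Run:
```python
from h import *
for i in range(3):
    t,o,g,q,d=meas();print(t,o)
# clips and gap in the side view, with dock line drawn
x0,y0=292,188
n,l,st,ce=cv2.connectedComponentsWithStats((g[y0:240,x0:330]>165).astype(np.uint8))
for a,c in zip(st[1:],ce[1:]):
    if 3<a[4]<60: print(a,c+[x0,y0],cast(d,[c+[x0,y0]],.064)[0,:2])
im=d["color"].copy()[130:245,280:365]
cv2.imwrite("pics/s3.png",cv2.resize(im,None,fx=5,fy=5,interpolation=2)[:,:,::-1])
```

```text
13.15 [(177.6, 0.0647), (178.1, 0.0651)]
13.2 [(177.9, 0.0649), (178.1, 0.0649)]
13.25 [(178.3, 0.0644), (178.1, 0.0649)]
[15  8  2  3  5] [307.6 197.2] [0.55565596 0.0148966 ]
[20  9  3  4  8] [312.875 198.5  ] [0.53675745 0.01412499]
[26 17  6  6 11] [320.09090909 207.09090909] [0.50008428 0.04239894]
[33 16  5  3 10] [327.1 205. ] [0.48159457 0.025022  ]
[30 24  4  1  4] [323.5 212. ] [0.48191421 0.05894625]
[13 28  3  4  7] [305.85714286 217.57142857] [0.52692268 0.10255044]
[18 32  8 15 25] [313.4  227.76] [0.48851615 0.13397149]
[ 3 48 16  4 28] [302.67857143 238.        ] [0.50464885 0.18477375]
```

View pics/s3.png

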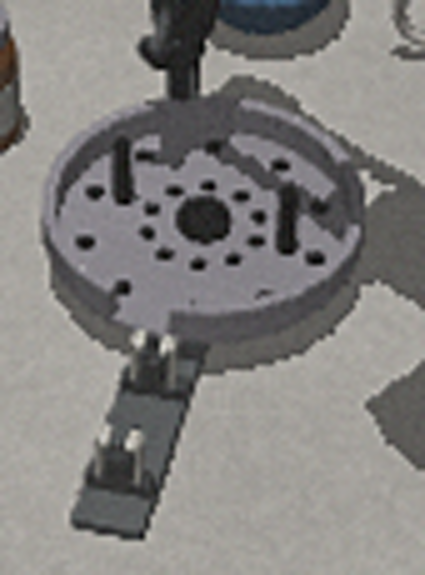

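Emit:
send_rows(
  steps=[-1, 0, 0, 0, 0, -1, 0, 0, 0, 0, -1, 0, 0, 0, 0, -1, 0, 0, 0, 0, -1, 0, 0, 0, 0, -1, 0, 0, 0, 0, -1, 0, 0, 0, 0],
)

```text
clock: 14.0
position: [0.6171, -0.2329, 0.0666]
ee_rot: [0.0, 1.0, 0.0, 0.0]
contact_force: [0.9, 0.2, -0.1]
width: -0.0002
gripper_force: 0.0
```

Run:
```python
from h import *
for i in range(2):
    t,o,g,q,d=meas();print(t,o)
```

```text
14.0 [(1.3, 0.0639), (1.8, 0.0658)]
14.05 [(1.8, 0.0641), (1.2, 0.0661)]
```

Emit:
send_rows(
  steps=[-1, 0, 0, 0, 0, -1, 0, 0, 0, 0, -1, 0, 0, 0, 0, -1, 0, 0, 0, 0, -1, 0, 0, 0, 0, -1, 0, 0, 0, 0, -1, 0, 0, 0, 0, -1, 0, 0, 0, 0],
)

```text
clock: 14.9
position: [0.6171, -0.2329, 0.0666]
ee_rot: [0.0, 1.0, -0.0, -0.0]
contact_force: [-0.2, -0.3, -0.7]
width: -0.0004
gripper_force: 0.0
```

Run:
```python
from h import *
for i in range(3):
    t,o,g,q,d=meas();print(t,o)
```

```text
14.9 [(7.7, 0.0641), (9.6, 0.0669)]
14.95 [(7.7, 0.0642), (9.6, 0.0669)]
15.0 [(8.0, 0.0644), (9.6, 0.0669)]
```

Emit:
send_rows(
  steps=[-1, 0, 0, 0.22, 0],
)

```text
clock: 15.15
position: [0.6173, -0.233, 0.0646]
ee_rot: [0.0, 1.0, 0.0, 0.0]
contact_force: [-0.4, -0.5, -0.2]
width: 0.0002
gripper_force: 0.0
```

Emit:
send_rows(
  steps=[-1, 0, 0, 0.06, 0],
)

```text
clock: 15.25
position: [0.6173, -0.2329, 0.0641]
ee_rot: [0.0, 1.0, -0.0, 0.0]
contact_force: [-0.9, 1.3, 4.8]
width: 0.0002
gripper_force: 2.4
```

Run:
```python
from h import *
import pickle
for i in range(2):
    t,o,g,q,d=meas();print(t,o)
s=get_state();print(s["position"],s["contact_force"])
e=get_image("top")
pickle.dump((d,e),open("m3.pkl","wb"))
a=cv2.resize(d["color"][135:225,280:370],None,fx=5.5,fy=5.5,interpolation=2)[:,:495]
b=cv2.resize(e["color"][150:240,290:345],None,fx=5.5,fy=5.5,interpolation=2)
cv2.imwrite("pics/s4.png",np.hstack([a,b])[:,:,::-1])
```

```text
15.25 [(9.3, 0.064), (11.8, 0.0666)]
15.3 [(8.7, 0.0643), (12.0, 0.0667)]
[ 0.61725939 -0.23291805  0.06408756] [ 0.91977256 -0.42964709  3.22781962]
```

View pics/s4.png

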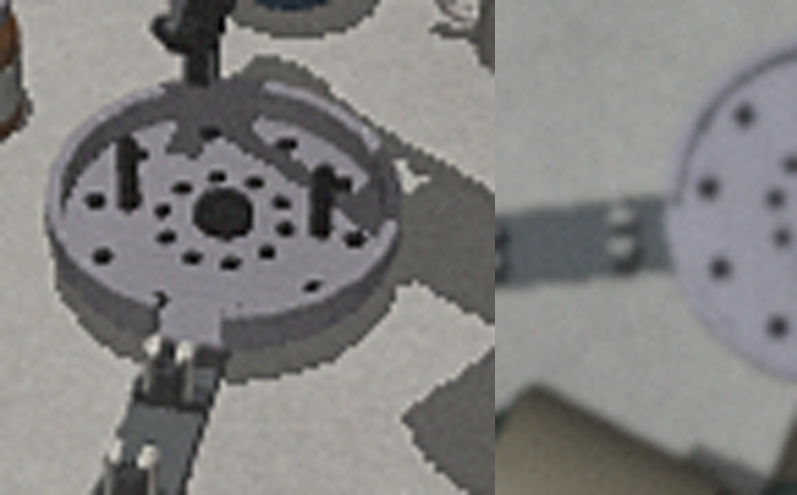

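Run:
```python
from h import *
import pickle
d,e=pickle.load(open("m3.pkl","rb"))
f=lambda x,y:(280+(x+.5)/5.5-.5,135+(y+.5)/5.5-.5)
V=[]
for n,u in(("L",f(126,146)),("R",f(322,174))):
    P=cast(d,[u],.095)[0,:2];V.append(P);v=P-A;print(n,np.hypot(*v),np.degrees(np.arctan2(v[1],v[0])))
v=V[1]-V[0];print("axis from pair",np.mean(V,0),np.degrees(np.arctan2(v[1],v[0]))-90)
for u in(f(160,305),f(222,318)):
    P=cast(d,[u],.064)[0,:2]-A;print("edge",np.hypot(*P),np.degrees(np.arctan2(P[1],P[0])))
```

```text
L 0.06479528095533593 14.547427067545833
R 0.06519901367852295 -176.07692409973183
axis from pair [ 0.56383585 -0.12809268] -260.7812943621045
edge 0.1156182427367861 90.06761420304657
edge 0.11931070530654918 109.79178680291271
```

Emit:
send_rows(
  steps=[-1, 0, 0, -0.5, 0, -1, 0, 0, -4.5, 0, -1, -0.65, -3.4, -3.5, 0, -1, -0.65, -3.4, -3.5, 0, -1, -0.65, -3.4, -3.5, 0, -1, -0.65, -3.4, -3.5, 0, -1, -0.65, -3.4, -3.5, 0, -1, 0, 0, 0, 0, -1, 0, 0, 0, 0, -1, 0, 0, 0, 0],
)

```text
clock: 16.4
position: [0.584, -0.0634, 0.2875]
ee_rot: [0.0, 1.0, -0.0, -0.001]
contact_force: [-0.4, 0.5, 0.5]
width: 0.0001
gripper_force: 0.0
```

Run:
```python
from h import *
import pickle
s=get_state();d=get_image("wrist");print(s["clock"],s["position"],s["qd"].max())
pickle.dump((s,d),open("w2.pkl","wb"))
T=wT(s,d);u=proj(d,[[A[0],A[1],.05],[.545,.055,.05]],T);print(u)
c=d["color"]
x0,x1=int(u[:,0].min()-85),int(u[:,0].max()+125);x0=max(x0,0)
y0=max(0,int(u[:,1].min()-110));im=c[y0:y0+240,x0:x0+330];print(x0,y0)
cv2.imwrite("pics/w2c.png",cv2.resize(im,None,fx=2.4,fy=2.4,interpolation=2)[:600,:800,::-1])
```

```text
16.4 [ 0.5840217  -0.06343417  0.28749125] 0.016998663089899505
[[381.08520238 185.81381061]
 [210.76440103 203.27864122]]
125 75
```

View pics/w2c.png

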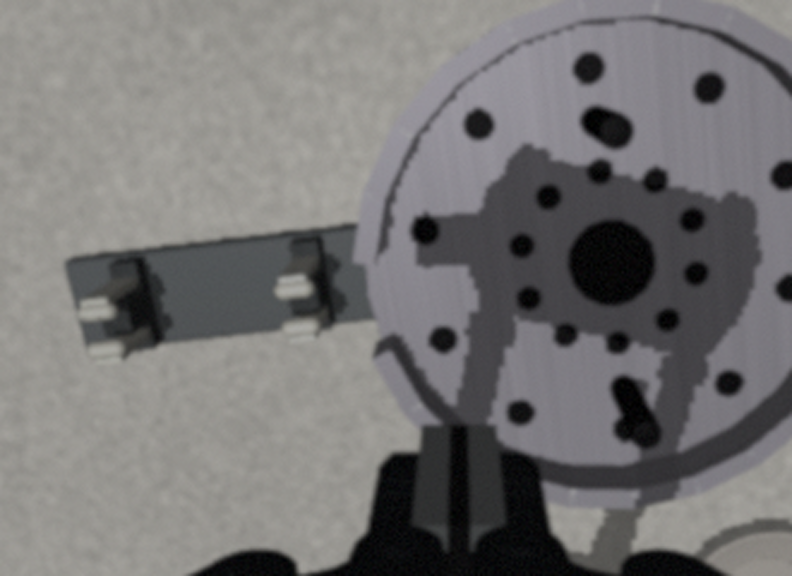

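The gap edges are at crop (367,261) and (385,348), pegs at (592,118) and (623,385), hub at (611,262), and jaws at (295,287)/(300,327) and (97,307)/(106,350). I can't view any more pictures after this one, so I'll work numerically from here.

Run:
```python
from h import *
import pickle
s,d=pickle.load(open("w2.pkl","rb"));T=wT(s,d);g=cv2.cvtColor(d["color"],cv2.COLOR_RGB2GRAY)
f=lambda x,y:(125+(x+.5)/2.4-.5,75+(y+.5)/2.4-.5)
W=lambda p,z:cast(d,[f(*p)],z,T)[0,:2]
ang=lambda v:np.degrees(np.arctan2(v[1],v[0]))
H=W((611,262),.038);print("hub",H)
for z,a,b in((.04,(592,118),(623,385)),(.095,(616,130),(645,433))):
    p,q=W(a,z),W(b,z);print("pegs mid",(p+q)/2,"gap",ang(q-p)%360-90, np.linalg.norm(q-p), p,q)
n1=(W((295,287),.064)+W((300,327),.064))/2;n2=(W((97,307),.064)+W((106,350),.064))/2
print("clips",n1,n2,"dir",ang(n2-n1),ang(n1-H),ang(n2-H),np.linalg.norm(n2-n1))
for p in((355,263),(375,355),(380,258),(395,340)):
    v=W(p,.064)-H;print("edge",np.hypot(*v),ang(v))
# floor holes: plate edges of the dock base (z~.02): fit from grey mask
for a,b in(((68,262),(355,226)),((85,352),(360,322))):
    p,q=W(a,.012),W(b,.012);print("plate",p,q,ang(p-q))
```

```text
hub [ 0.56425776 -0.13411646]
pegs mid [ 0.56676159 -0.13231699] gap 99.33306890218185 0.12987086411812176 [ 0.63083743 -0.12178619] [ 0.50268576 -0.14284779]
pegs mid [ 0.56661033 -0.13247448] gap 98.59379011191149 0.12909702629918682 [ 0.63043413 -0.12282911] [ 0.50278653 -0.14211985]
clips [0.54989466 0.00996896] [0.53980414 0.09860016] dir 96.49506325336053 95.6927023906638 95.99856667420171 0.08920374113546414
edge 0.11777448267615422 87.09944068340279
edge 0.11616806913627167 108.65633079804705
edge 0.1068560049579653 85.58776844290246
edge 0.10514099051019891 106.54406703248108
plate [0.55793066 0.13387253] [ 0.57635006 -0.01067068] 97.26216527494773
plate [0.50997567 0.13155691] [ 0.52623229 -0.01142763] 96.4863876399631
```

The gap is within about 2° of the dock line and the tray is stopped, so I accept it. Now for the bar.

Emit:
send_rows(
  steps=[1, -1.4, -4.47, 0, 0, 1, -1.4, -4.47, 0, 0, 1, -1.4, -4.47, 0, 0, 1, -1.4, -4.47, 0, 0, 1, -1.4, -4.47, 0, 0, 1, -1.4, -4.47, 0, 0, 1, -1.4, -4.47, 0, 0, 1, -1.4, -4.47, 0, 0, 1, -1.4, -4.47, 0, 0, 1, -1.4, -4.47, 0, 0, 1, 0, 0, 0, 8, 1, 0, 0, 0, 8],
)

```text
clock: 17.65
position: [0.4443, 0.3847, 0.2863]
ee_rot: [0.002, 0.99, -0.141, -0.001]
contact_force: [0.6, 0.1, -0.0]
width: 0.0853
gripper_force: 0.0
```

Emit:
send_rows(
  steps=[1, 0, 0, 0, 0, 1, 0, 0, 0, 0],
)

```text
clock: 17.85
position: [0.445, 0.3833, 0.2874]
ee_rot: [0.001, 0.99, -0.138, -0.001]
contact_force: [-0.5, -0.3, 0.2]
width: 0.0855
gripper_force: 0.0
```

Run:
```python
from h import *
import pickle
s=get_state();d=get_image("wrist");e=get_image("side");pickle.dump((s,d,e),open("w3.pkl","wb"))
print(s["clock"],s["position"],s["ee_rot"],s["qpos"][[0,5]],s["width"])
T=wT(s,d);g=cv2.cvtColor(d["color"],cv2.COLOR_RGB2GRAY)
u=proj(d,[[.4445,.3837,.03]],T)[0];print("expect",u)
x0,y0=int(u[0]-130),int(u[1]-130);y0=max(y0,0);x0=max(x0,0)
roi=g[y0:y0+260,x0:x0+260]
n,l,st,ce=cv2.connectedComponentsWithStats((roi<40).astype(np.uint8))
for i in range(1,n):
    if st[i,4]>80: print("dark",st[i],ce[i]+[x0,y0],cast(d,[ce[i]+[x0,y0]],.058,T)[0,:2],cast(d,[ce[i]+[x0,y0]],.029,T)[0,:2], cv2.minAreaRect(np.argwhere(l==i)[:,::-1].astype(np.float32)+[x0,y0]) if 0 else "")
# rod: bluish-grey brighter than top? print gray stats along expected line
dirv=np.array([np.cos(-.28),np.sin(-.28)])
for k in(-.13,-.11,-.09,-.06,-.04,0,.04,.06,.09,.11,.13):
    row=[]
    for w in(-.02,-.012,-.006,0,.006,.012,.02):
        P=np.array([.4445,.3837])+k*dirv+w*np.array([-dirv[1],dirv[0]]);v=proj(d,[[*P,.016]],T)[0]
        row.append(tuple(int(z) for z in d["color"][int(round(v[1])),int(round(v[0]))]) if 0<=v[0]<639 and 0<=v[1]<399 else None)
    print(k,row)
```

```text
17.85 [0.44499668 0.38332731 0.28740536] [ 9.13399241e-04  9.90373675e-01 -1.38413974e-01 -8.49290464e-04] [0.59278713 2.44131974] 0.08548443136824306
expect [316.66076234 165.67407668]
dark [111 111  16  45 518] [305.2992278  166.11583012] [0.45250775 0.39404781] [0.44738518 0.39636454] 
dark [  0 113   9  80 502] [189.14940239 188.32071713] [0.46352125 0.52112035] [0.45925814 0.53335348] 
dark [128 112   7  33 169] [317.32544379 162.64497041] [0.45258106 0.38078461] [0.44746421 0.38206632] 
dark [  0 232  25  28 471] [199.97876858 283.53715499] [0.35274957 0.5518792 ] [0.33984214 0.56651267] 
dark [236 232  24  28 465] [431.57634409 283.46021505] [0.27826579 0.29110938] [0.25954584 0.28539307] 
-0.13 [(175, 172, 167), (181, 179, 173), (174, 173, 167), (180, 178, 173), (173, 171, 166), (175, 173, 167), (181, 179, 173)]
-0.11 [(174, 173, 167), (181, 179, 174), (174, 172, 167), (180, 178, 172), (181, 179, 173), (176, 174, 168), (182, 180, 174)]
-0.09 [(176, 174, 167), (175, 173, 168), (179, 176, 172), (177, 175, 170), (158, 156, 152), (156, 161, 156), (151, 152, 146)]
-0.06 [(184, 182
[... 262 characters left out ...]
01, 98), (90, 89, 85), (9, 8, 6), (34, 35, 34), (10, 10, 11), (11, 11, 12)]
0.04 [(181, 179, 174), (183, 181, 175), (190, 189, 183), (157, 157, 151), (159, 164, 159), (145, 149, 145), (183, 181, 174)]
0.06 [(187, 185, 179), (181, 179, 173), (175, 173, 167), (127, 128, 124), (154, 159, 154), (137, 140, 137), (181, 179, 173)]
0.09 [(182, 180, 174), (175, 172, 166), (181, 180, 174), (112, 116, 112), (175, 180, 175), (146, 146, 142), (179, 177, 171)]
0.11 [(183, 181, 175), (178, 176, 170), (175, 172, 167), (175, 171, 168), (181, 179, 174), (169, 167, 161), (183, 181, 174)]
0.13 [(167, 166, 161), (183, 181, 175), (179, 177, 171), (175, 173, 167), (180, 178, 173), (179, 176, 170), (180, 178, 172)]
```

```bash
cat >> h.py <<'E'
def rod(d,T,u,z,h=150):
    c=d["color"].astype(int); m=((c[...,1]-c[...,0]>=3)&(c[...,1]>100)).astype(np.uint8)
    M=np.zeros_like(m); x0,y0=max(int(u[0]-h),0),max(int(u[1]-h),0); M[y0:int(u[1]+h),x0:int(u[0]+h)]=1
    m=cv2.morphologyEx(m*M,cv2.MORPH_OPEN,np.ones((3,3)))
    n,l,st,ce=cv2.connectedComponentsWithStats(m)
    for i in range(1,n):
        if st[i,4]<60: continue
        P=cast(d,np.argwhere(l==i)[:,::-1].astype(float),z,T)[:,:2]; vx,vy,cx,cy=cv2.fitLine(np.float32(P),2,0,.01,.01).ravel()
        t=(P-[cx,cy])@[vx,vy]; print(st[i],"c",cx,cy,"ang",np.degrees(np.arctan2(vy,vx)),"ends",np.round([cx+t.min()*vx,cy+t.min()*vy,cx+t.max()*vx,cy+t.max()*vy],4))
E
python3 - <<'E'
from h import *
import pickle
s,d,e=pickle.load(open("w3.pkl","rb"));T=wT(s,d)
rod(d,T,(316,165),.016)
g=cv2.cvtColor(d["color"],cv2.COLOR_RGB2GRAY)
print(g[140:196:5,285:335:2])
E
```

```text
[304  77  14  70 713] c 0.5026581 0.37415034 ang -19.197475 ends [0.4663 0.3868 0.5378 0.3619]
[398 188  68  28 915] c 0.3617502 0.26168588 ang 59.27795 ends [0.3387 0.2228 0.384  0.299 ]
[301 192  12  49 454] c 0.38536003 0.41372642 ang -19.08374 ends [0.3548 0.4243 0.4143 0.4037]
[317 279  19  35 219] c 0.27026522 0.4201361 ang -37.272064 ends [0.2481 0.437  0.2926 0.4032]
[[179 180 176 175 179 183 182 182 184 158 143 170 179 156 140 116 169 182
  177 178 181 182 184 188 177]
 [181 181 179 181 177 176 130  84  79  95 136 164 175 142 127  94 106 138
  144 158 158 147 131 127 105]
 [175 173 178 159 123 111  62  27  24  50  42   8   3   6  42  46  16  14
   51  99 102 103 101  99 103]
 [180 180 173 121  99  93  46  13   7  36  29  28  30  18  44  43   4  11
   54  99 105 103 104 104 105]
 [178 179 169 121 100  94  45  11  12  38  16   6  13  13  50  38  15  15
   65  99  98 104 104 101 104]
 [178 177 168 114 101  96  38  10  15  31  14  13  19  18  53  29  10  15
   78 102 101 103 105 105 104]
 [176 180 181 169 148 128  48  18  28  30  10  10   8  15  52  23  11  22
   83 102 101 102 102 102 103]
 [179 181 183 179 175 161  66  28  38  43  14  15  20  21  54  25  10  40
  138 180 183 172 114 100 104]
 [175 177 176 176 176 154  97  81  79  55  22  27  24  29  52  43  48  75
  161 179 182 181 174 141 108]
 [178 175 170 173 178 181 181 177 165  78  27  25  21  51 110 170 178 175
  175 175 176 183 185 175 125]
 [180 173 170 173 180 181 176 172 149  76  36  35  29  62 118 177 181 170
  171 176 172 173 178 181 179]
 [181 176 176 176 175 174 172 174 153 143 170 176 158 130 124 175 180 178
  177 179 177 175 171 174 179]]
```

Emit:
send_rows(
  steps=[1, 0, -0.96, 0, 3, 1, 0, 0, 4.8, 0, 1, 0, 0, 4.8, 0, 1, 0, 0, 4.8, 0, 1, 0, 0, 4.8, 0, 1, 0, 0, 4.8, 0, 1, 0, 0, 2.6, 0, 1, 0, 0, 0, 0],
)

```text
clock: 18.75
position: [0.4446, 0.3907, 0.0186]
ee_rot: [0.003, 0.986, -0.165, -0.003]
contact_force: [-0.4, -0.0, -0.3]
width: 0.0852
gripper_force: 0.0
```

Emit:
send_rows(
  newtons=60,
  steps=[-1, 0, 0, 0, 0, -1, 0, 0, 0, 0, -1, 0, 0, 0, 0, -1, 0, 0, 0, 0, -1, 0, 0, 0, 0, -1, 0, 0, 0, 0],
)

```text
clock: 19.35
position: [0.4474, 0.3933, 0.0235]
ee_rot: [-0.0, 0.986, -0.165, 0.0]
contact_force: [-0.7, -1.2, 4.5]
width: 0.0091
gripper_force: 61.3
```

Emit:
send_rows(
  steps=[-1, 0, 0, -4.5, 0, -1, 0, 0, -4.5, 0, -1, 0, 0, -4.5, 0, -1, 0, 0, -4.5, 0, -1, 2.52, 3.6, 0, 0, -1, 2.52, 3.6, 0, 0, -1, 2.52, 3.6, 0, 0, -1, 2.52, 3.6, 0, 0, -1, 2.52, 3.6, 0, 0, -1, 2.52, 3.6, 0, 0, -1, 2.52, 3.6, 0, 0, -1, 2.52, 3.6, 0, 0],
)

```text
clock: 20.55
position: [0.5439, 0.0538, 0.2025]
ee_rot: [-0.0, 0.986, -0.165, -0.0]
contact_force: [0.7, 0.6, -1.7]
width: 0.0093
gripper_force: 60.5
```

Emit:
send_rows(
  steps=[-1, 0, 0, 0, -8.25, -1, 0, 0, 0, -8.25, -1, 0, 0, 0, -8.25, -1, 0, 0, 0, -8.25, -1, 0, 0, 0, -8.25, -1, 0, 0, 0, -8.25, -1, 0, 0, 0, -8.25, -1, 0, 0, 0, -8.25, -1, 0, 0, 0, -8.25, -1, 0, 0, 0, -8.25, -1, 0, 0, 0, -8.25, -1, 0, 0, 0, -8.25],
)

```text
clock: 21.75
position: [0.5436, 0.0555, 0.2023]
ee_rot: [-0.0, 0.764, 0.645, -0.0]
contact_force: [-0.1, -0.0, -2.2]
width: 0.0095
gripper_force: 60.4
```

Emit:
send_rows(
  steps=[-1, 0, 0, 0, -8.25, -1, 0, 0, 0, -8.25, -1, 0, 0, 0, 0, -1, 0, 0, 0, 0, -1, 0, 0, 0, 0],
)

```text
clock: 22.25
position: [0.5439, 0.0554, 0.2026]
ee_rot: [-0.0, 0.667, 0.745, -0.0]
contact_force: [-0.3, -1.1, -1.6]
width: 0.0089
gripper_force: 60.4
```

Run:
```python
from h import *
import pickle
s=get_state();d=get_image("wrist");e=get_image("side");t=get_image("top");pickle.dump((s,d,e,t),open("w4.pkl","wb"))
q=s["ee_rot"];M=R.from_quat([q[1],q[2],q[3],q[0]]).as_matrix();print(s["clock"],s["position"],M.round(4).tolist(),s["width"],np.degrees(np.arctan2(M[1,0],M[0,0])))
D=np.array([.5444,.0555])-s["position"][:2];print("shift tool cm",100*M[:2,:2].T@D)
T=wT(s,d);rod(d,T,(316,165),s["position"][2]-.0235+.016,200)
rod(e,e["T"],proj(e,[s["position"]-[0,0,.01]])[0],s["position"][2]-.0235+.013,60)
g=meas();print(g[0],g[1])
```

```text
22.25 [0.54394228 0.05543073 0.20264425] [[-0.1112, 0.9938, -0.0003], [0.9938, 0.1112, -0.0], [-0.0, -0.0003, -1.0]] 0.008917745936915078 96.38612315704756
shift tool cm [0.00179301 0.04625822]
[ 302   40   28  177 4353] c 0.53866774 0.117519386 ang -83.35658 ends [0.5348 0.1508 0.5431 0.0797]
22.4 [(11.9, 0.0668)]
```

Run:
```python
from h import *
import pickle
s,d,e,t=pickle.load(open("w4.pkl","rb"));T=wT(s,d)
n=cast(t,[(313.2,192.2)],.064)[0,:2];f=cast(t,[(288.7,195.0)],.064)[0,:2];h=cast(t,[(352.45,187.75)],.038)[0,:2]
print("top: near",n,"far",f,"mid",(n+f)/2,"hub",h)
g=cv2.GaussianBlur(cv2.cvtColor(d["color"],cv2.COLOR_RGB2GRAY),(3,3),0)
x=np.array([-.1132,.9936]);y=np.array([-x[1],x[0]])
c=np.array([.5444,.0555])
for k in(.05,.06,.065,.07):   # plate beyond the far clip, scan across at z~.012
    w=np.arange(-.045,.0451,.003);P=c+k*x+w[:,None]*y
    u=proj(d,np.c_[P,0*w+.012],T);print(k,u[15].round(),[int(g[int(round(b)),int(round(a))]) if 0<=b<399 else -1 for a,b in u])
# fine edges
```

```text
top: near [0.54292578 0.00694106] far [0.53230161 0.0952031 ] mid [0.53761369 0.05107208] hub [ 0.56217066 -0.1363289 ]
0.05 [314. 125.] [144, 146, 149, 146, 151, 147, 143, 116, 54, 55, 77, 114, 128, 136, 145, 150, 140, 130, 110, 89, 79, 62, 53, 54, 116, 147, 147, 145, 147, 143, 143]
0.06 [314. 114.] [145, 150, 153, 148, 148, 149, 152, 143, 83, 90, 88, 114, 128, 136, 145, 151, 137, 130, 111, 89, 82, 87, 87, 82, 107, 142, 141, 149, 143, 146, 148]
0.065 [314. 108.] [144, 144, 144, 146, 148, 149, 150, 139, 84, 90, 87, 114, 128, 136, 146, 151, 139, 129, 111, 90, 84, 87, 87, 81, 123, 142, 143, 143, 145, 147, 143]
0.07 [314. 102.] [140, 140, 145, 145, 145, 150, 152, 141, 82, 88, 86, 108, 128, 136, 146, 151, 141, 130, 111, 90, 73, 88, 87, 80, 128, 145, 143, 141, 143, 142, 142]
```

Emit:
send_rows(
  steps=[-1, 0, -0.25, 4, 0, -1, 0, 0, 4, 0, -1, 0, 0, 3.1, 0, -1, 0, 0, 0, 0, -1, 0, 0, 0, 0],
)

```text
clock: 22.95
position: [0.5419, 0.0551, 0.0921]
ee_rot: [-0.0, 0.666, 0.746, -0.0]
contact_force: [0.4, 0.1, -2.7]
width: 0.009
gripper_force: 60.3
```

Run:
```python
from h import *
import pickle
s=get_state();d=get_image("wrist");t=get_image("side");pickle.dump((s,d,t),open("w5.pkl","wb"))
print(s["clock"],s["position"],s["contact_force"]);T=wT(s,d)
g=cv2.GaussianBlur(cv2.cvtColor(d["color"],cv2.COLOR_RGB2GRAY),(3,3),0)
x=np.array([-.1132,.9936]);y=np.array([-x[1],x[0]]);c=s["position"][:2];zr=s["position"][2]-.0235+.009
w=np.arange(-.04,.0401,.002);print("w mm",(w*1000).round().astype(int).tolist())
def scan(k,z):
    u=proj(d,np.c_[c+k*x+w[:,None]*y,0*w+z],T);return u[20].round(),[int(g[int(round(b)),int(round(a))]) if 0<=b<399 else -1 for a,b in u]
for k in(.07,.08,.085,.09,.095): print("rod",k,scan(k,zr))
for k in(.03,.038,.042,.046,.05): print("clip64",k,scan(k,.064))
for k in(.06,.065,.07,.074): print("plate",k,scan(k,.012))
```

```text
22.95 [0.5419451  0.05509387 0.09207163] [ 0.42369986  0.14595606 -2.66750807]
w mm [-40, -38, -36, -34, -32, -30, -28, -26, -24, -22, -20, -18, -16, -14, -12, -10, -8, -6, -4, -2, 0, 2, 4, 6, 8, 10, 12, 14, 16, 18, 20, 22, 24, 26, 28, 30, 32, 34, 36, 38, 40]
rod 0.07 (array([312., 109.]), [144, 149, 145, 145, 144, 145, 146, 146, 152, 156, 153, 92, 91, 91, 91, 90, 87, 120, 137, 154, 144, 126, 99, 82, 88, 88, 86, 86, 84, 147, 146, 143, 144, 145, 142, 141, 146, 146, 141, 146, 147])
rod 0.08 (array([312.,  84.]), [147, 142, 143, 145, 146, 144, 141, 154, 153, 149, 150, 149, 143, 145, 144, 144, 96, 120, 137, 154, 144, 126, 101, 133, 148, 146, 143, 145, 147, 143, 144, 144, 147, 147, 150, 147, 145, 151, 150, 146, 147])
rod 0.085 (array([312.,  71.]), [151, 149, 145, 146, 143, 143, 140, 140, 143, 144, 146, 144, 143, 141, 144, 150, 98, 120, 136, 155, 145, 126, 101, 136, 144, 142, 141, 146, 142, 143, 142, 142, 148, 148, 147, 149, 146, 142, 142, 143, 143])
rod 0.09 (array([312.,  58.]), [144, 148, 149, 143, 144, 150, 144, 147, 144, 142, 145, 144, 145, 147, 141, 147, 96, 121, 136, 155, 144, 126,
[... 1713 characters left out ...]
48, 150, 145, 145, 149])
plate 0.065 (array([313., 114.]), [145, 146, 149, 148, 148, 150, 150, 140, 79, 90, 90, 91, 90, 90, 88, 102, 120, 132, 140, 153, 148, 139, 121, 105, 74, 86, 88, 88, 87, 87, 87, 79, 113, 141, 143, 144, 144, 144, 145, 149, 148])
plate 0.07 (array([313., 105.]), [147, 146, 145, 147, 150, 153, 152, 141, 77, 91, 91, 90, 90, 91, 84, 103, 120, 132, 139, 154, 148, 139, 122, 106, 81, 88, 88, 88, 87, 87, 87, 69, 107, 147, 147, 144, 143, 143, 144, 143, 142])
plate 0.074 (array([313.,  98.]), [149, 146, 146, 146, 146, 148, 148, 128, 76, 89, 91, 90, 90, 90, 84, 94, 120, 132, 139, 154, 149, 139, 122, 106, 85, 87, 87, 87, 87, 87, 87, 76, 106, 151, 152, 150, 148, 147, 146, 146, 145])
```

Run:
```python
from h import *
import pickle
s,d,t=pickle.load(open("w5.pkl","rb"));T=wT(s,d)
g=cv2.cvtColor(d["color"],cv2.COLOR_RGB2GRAY)
x=np.array([-.1132,.9936]);y=np.array([-x[1],x[0]]);c=s["position"][:2];zr=s["position"][2]-.0235+.009
def al(ks,w,z):
    u=proj(d,np.c_[c+ks[:,None]*x+w*y,0*ks+z],T);return [int(g[int(round(b)),int(round(a))]) for a,b in u]
k=np.arange(.090,.1031,.001)
print("rod top",[al(k,w,zr+.007) for w in(-.004,-.002,0)]);print("rod axis",al(k,-.002,zr))
k=np.arange(.034,.060,.001);print([al(k,w,.064) for w in(-.014,-.011,.008,.011)])
k=np.arange(.070,.090,.001);print("plate end",[al(k,w,.012) for w in(-.018,.016)])
```

```text
rod top [[132, 133, 133, 129, 124, 112, 111, 144, 146, 145, 147, 146, 143, 139], [152, 149, 141, 135, 127, 119, 107, 132, 138, 143, 147, 146, 144, 143], [139, 140, 138, 135, 130, 119, 108, 137, 142, 142, 146, 148, 146, 144]]
rod axis [155, 155, 150, 142, 137, 130, 121, 108, 132, 139, 144, 149, 147, 147]
[[89, 89, 88, 89, 89, 88, 130, 161, 161, 161, 162, 161, 162, 161, 162, 160, 161, 155, 109, 72, 70, 64, 56, 39, 83, 90], [88, 88, 89, 87, 106, 135, 151, 156, 157, 158, 156, 157, 157, 156, 158, 158, 157, 158, 153, 142, 117, 76, 64, 40, 81, 89], [87, 86, 87, 85, 118, 146, 158, 164, 164, 163, 163, 163, 164, 163, 165, 164, 164, 162, 159, 147, 124, 76, 54, 44, 83, 88], [86, 86, 87, 87, 89, 102, 123, 129, 130, 130, 131, 126, 126, 129, 126, 126, 126, 126, 114, 94, 76, 74, 61, 45, 84, 87]]
plate end [[89, 91, 90, 91, 90, 91, 91, 90, 83, 71, 79, 136, 145, 147, 146, 143, 143, 141, 140, 142], [86, 89, 88, 86, 87, 86, 86, 86, 80, 73, 94, 138, 144, 147, 148, 150, 152, 150, 145, 141]]
```

Emit:
send_rows(
  newtons=90,
  steps=[-1, 0.3, -0.11, 0, 0, -1, 0, 0, 0.8, 0, -1, 0, 0, 0.3, 0, -1, 0, 0, 0.3, 0, -1, 0, 0, 0.3, 0],
)

```text
clock: 23.55
position: [0.5415, 0.0579, 0.0766]
ee_rot: [0.001, 0.666, 0.746, 0.001]
contact_force: [-1.0, -0.9, 6.9]
width: 0.0091
gripper_force: 91.8
```

Emit:
send_rows(
  steps=[-1, 0, 0, 0.3, 0, -1, 0, 0, 0.3, 0, -1, 0, 0, 0.2, 0, -1, 0, 0, 0.2, 0],
)

```text
clock: 23.95
position: [0.5404, 0.0579, 0.0662]
ee_rot: [0.0, 0.666, 0.746, 0.0]
contact_force: [-5.2, 0.9, 25.2]
width: 0.0087
gripper_force: 94.3
```

Emit:
send_rows(
  steps=[-1, 0, 0, 0.1, 0, -1, 0, 0, 0, 0],
)

```text
clock: 24.15
position: [0.5404, 0.0579, 0.0662]
ee_rot: [0.001, 0.666, 0.746, 0.0]
contact_force: [-4.9, -0.4, 18.1]
width: 0.009
gripper_force: 93.6
```

Emit:
send_rows(
  steps=[-1, 0, 0, -0.15, 0, 1, 0, 0, 0, 0, 1, 0, 0, 0, 0, 1, 0, 0, 0, 0, 1, 0, 0, 0, 0, 1, 0, 0, -2, 0, 1, 0, 0, -4, 0, 1, 0, 0, -4, 0, 1, 0, 0, -4, 0, 1, 0, 0, 0, 0],
)

```text
clock: 25.15
position: [0.5439, 0.058, 0.211]
ee_rot: [0.005, 0.666, 0.746, 0.004]
contact_force: [0.7, 0.7, 0.5]
width: 0.0854
gripper_force: 0.0
```

Run:
```python
from h import *
import pickle
s=get_state();d=get_image("wrist");e=get_image("side");pickle.dump((s,d,e),open("w6.pkl","wb"))
print(s["clock"],s["position"],s["contact_force"],s["width"]);T=wT(s,d)
rod(d,T,(316,165),.059,190); rod(e,e["T"],proj(e,[[.541,.058,.06]])[0],.057,45)
g=meas();print(g[0],g[1])
gg=cv2.cvtColor(d["color"],cv2.COLOR_RGB2GRAY)
x=np.array([-.1132,.9936]);y=np.array([-x[1],x[0]]);c=np.array([.5404,.0579]);w=np.arange(-.03,.0301,.002)
for k,z in((.045,.064),(.06,.052),(.07,.012),(.09,.052)):
    u=proj(d,np.c_[c+k*x+w[:,None]*y,0*w+z],T);print(k,[int(gg[int(round(b)),int(round(a))]) for a,b in u])
k=np.arange(.034,.104,.002)
for ww,z in((-.012,.064),(-.002,.052)):
    u=proj(d,np.c_[c+k[:,None]*x+ww*y,0*k+z],T);print(ww,[int(gg[int(round(b)),int(round(a))]) for a,b in u])
# fin top in the side view
q=proj(e,[[*c,.101],[*c,.04]]);print(q)
h=cv2.cvtColor(e["color"],cv2.COLOR_RGB2GRAY);u,v=q[0].astype(int);print(h[v-8:v+22,u-9:u+11:2])
```

```text
25.15 [0.54390838 0.05795687 0.21100292] [0.73870305 0.66038258 0.54685806] 0.08544440416019335
[ 303   67   14   98 1190] c 0.5357946 0.11673473 ang -83.69531 ends [0.5317 0.1536 0.54   0.0784]
25.25 [(10.3, 0.0669)]
0.045 [154, 152, 152, 136, 55, 56, 114, 158, 136, 156, 157, 120, 113, 134, 145, 139, 122, 128, 155, 151, 133, 157, 96, 54, 65, 147, 145, 144, 143, 144, 143]
0.06 [147, 151, 151, 98, 79, 88, 89, 88, 88, 88, 87, 92, 122, 132, 148, 137, 122, 95, 82, 87, 86, 86, 86, 85, 74, 105, 141, 137, 141, 147, 145]
0.07 [147, 142, 90, 82, 90, 89, 89, 87, 88, 88, 86, 101, 123, 133, 147, 146, 125, 107, 77, 80, 87, 86, 86, 87, 86, 82, 75, 146, 147, 146, 146]
0.09 [143, 140, 140, 142, 144, 146, 140, 139, 145, 144, 138, 103, 120, 132, 150, 141, 119, 100, 130, 137, 141, 143, 140, 138, 141, 143, 143, 139, 141, 143, 144]
-0.012 [88, 138, 153, 154, 155, 156, 155, 156, 130, 77, 84, 87, 87, 90, 89, 89, 87, 89, 90, 89, 87, 78, 128, 144, 143, 147, 145, 144, 146, 147, 145, 146, 144, 143, 146]
-0.002 [146, 144, 146, 145, 145, 145, 146, 145, 146, 147, 147, 146, 146, 148, 147, 147, 151, 148, 149, 150, 
[... 724 characters left out ...]
63  69  73]
 [170 176 174 196  35  33  32  55  68  67]
 [174 173 180 156  36  43  38  44  73  56]
 [110 184 180 149  35  43  80  32  57  46]
 [ 96 110 185  98  39  36  98  33  46  47]
 [ 99  90 112  47  36  33  73  41  52  46]
 [ 99  93  93  43  43  42  51  35  60  52]
 [ 97  96 103  40  31  43  42  41  65  66]
 [ 98  93 101  34  54  63  41  37  61  61]
 [ 96  90  64  36 167 136  40  47  62  58]
 [ 93  89  57  80 172  94  36  59  66  61]
 [168 184 201 139 165  42  41  61  59  52]
 [178 189 194 151 142 184  40  62  66  59]
 [177 160 175 157 146 165  62  62  64  80]
 [174 111 120 167 193 172  60  57  51  78]
 [179 109  83 167 181 136  54  60  58  97]
 [176 117 130 168  92 105  58  94  88 105]]
```

```bash
python3 -c "
from rig import *
print(sign_off())"
```

```text
the job is handed in; nothing more can be done
None
```

The job is handed in at about 25 s of robot time. The tray ran free at about 3.3 rad/s (a turn in about 2 s) and the middle-sized bar was pressed to the clips' stops and released. The braking stopped the tray about 78° short, so I crept it on anticlockwise by a peg. It rests by my measurement 1.5–2.5° past square to the dock, and I opened 11 pictures against the limit of 10.

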